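# Try a washed bottle cap on the thread gauge and sort it

## Robot

A 6-joint arm with a two-finger parallel gripper is mounted at the origin on the work surface. World frame = base frame: x ahead of the robot, y to its left, z up, the work surface at z = 0. Lengths are in mm, angles in rad, forces in N, time in s.
With the tool pointing down it reaches from about 275 to 1000 mm from the base axis. Payload 8.4 kg.
Tool frame: the origin (TCP) lies between the finger pads; the fingertips stand r.tips_ahead ahead of it and the grasp point (between the pads) lies 6 mm ahead of it (r.tips_ahead is the distance from the TCP to the fingertips, in mm); z points along the fingers, y is the line along which they close (so a half turn about z gives the same grasp; the last joint's range is limited). The gripper opens to 85 mm and grips with 20 to 120 N. Pads are 22 mm wide; open, the fingers measure 114 mm over their backs; the gripper's body (76 mm by 85 mm) begins 54 mm behind the grasp point. The pads swing forward as they close: fully open they stand 13 mm farther back than shut.
Start: joints at [-1.161, 0.353, 1.633, -0, 1.155, -0.002], TCP at [250.161, -572.754, 256.281] pointing down, gripper open.
Joint ranges: [-2.63, 2.63], [-0.92, 2.1], [0.06, 2.66], [-1.3, 4.44], [0, 2.69], [-3.02, 3.02]. Speed limits (rad/s): [2.22, 2.22, 2.79, 3.14, 3.14, 3.14].

## Interface

Orientations are given as [roll, pitch, yaw] about the fixed x, y, z axes, in that order (R = Rz(yaw) Ry(pitch) Rx(roll)).
In Python, from rig import r gives the robot as it stands.
- The arm moves only by the tool carry_out, never from a script. Its arguments are lists of equal length, an entry for each row: "delta_pos": the shift along the tool's x, y, z in m, a list of three; "rot": the turn, a rotation vector about the tool's x, y, z in degrees, a list of three. A call has 1 to 8 rows; each row is the pose to reach, as a shift and turn from the pose commanded when the call began, along the tool's axes at that moment; what a row does not reach only later rows make up. A row lasts 1/8 s, in which the tool goes at most 62.5 mm and 10.7 degrees, less where a joint would pass 70% of its speed; a pose out of reach is approached as far as the arm can. A call with a gripper value outside its range is refused whole. "claw" is the finger opening in m, from 0 to 0.0854, set as the call begins (left out, the last holds). The fingers move at their own pace and stop on an object; "grip_force" is the grip in N (left out, the last holds). Time passes only in rows, so rows that repeat a pose let the fingers close. It gives the time, the measured TCP pose, the force, the opening and the grip force at its end, in the units of the state.
- r.sense(): the state, without advancing time (a new reading comes with each control period).
- r.grab_frame(name): name is "scene" or "top" or "wrist"; returns the picture (480x640x3 uint8, blue, green, red); there is no depth.
- r.camera_info(name): a dict with "fx", "fy", "cx", "cy" (pixels), "distortion" ([k1, k2, p1, p2, k3] as OpenCV has them; the pictures are not rectified), "pose" (4x4, takes a point from camera to world coordinates); the wrist camera has in their place "hand_eye" (4x4, takes a point from camera to tool coordinates, whose origin is the TCP and whose axes are the flange's). Camera axes: x right, y down, z forward; pixel columns grow to the right and rows downward; lengths in mm; the calibration is good to about 2 mm. A picture is of the moment at which its call begins: read the wrist's pose just before it. camera_info takes no time and is no camera call.
- r.sign_off(): hands the job in; it is judged then, once.
Trained networks look in the newest picture that a camera, given by its name, has taken for a name from the list of things; names that differ only in an ending like _2 or _b are one class to them, and where a whole thing is asked for, a point or a joint stands for the part that bears it (a point fixed in the world has none). Each returns a list of dicts, best first, with "p" (0 to 1); they miss things now and then, are a little off and sometimes report something else, mostly with a low value. They report only what shows in the picture. A call takes as long as a camera call. They do not tell look-alikes from the thing itself.
- r.recognise(thing, camera): "box" ([left, top, right, bottom] in pixels, round what is visible of it).
- r.cut_out(thing, camera): "mask" (480x640 bool, what is visible of it) and "box" ([left, top, right, bottom] in pixels, round what is visible of it).
The state is a dict: "clock": time; "qpos": joint angles; "qvel": joint speeds; "joint_efforts": joint torques, N m; "eef_pos": TCP position; "tcp_rot": TCP orientation; "contact_force": force on the tool from outside, world axes, zero at the start; "wrist_torque": the same for the moment, N m; "opening": opening from 0.0 (shut) to 1.0 (fully open); "grasp_force": force on a finger pad.
Only numpy, scipy, OpenCV 4.12 (cv2) and the standard library are available. Lean on these libraries where they do the work, as an engineer would, in place of code of your own. Each camera call takes 0.05 s, during which the arm holds its last target. There are 200 camera calls.

## Task

Take the blue bottle cap that waits on the bench pad and screw it clockwise onto the steel thread gauge as far as it will go, to learn whether it turns fully home on the shoulder or stops short with the red sight band still showing. Then unscrew it and set it down, open side down, in the green tray if it went fully home or in the red tray if it stopped short. Leave the other cap on the drying mat and everything else on the bench as they stand.

Things in the scene. Friction and masses are not known exactly. Their poses are not given: they have to be found in the camera images.
- cap_a: Blue ribbed screw cap, 63 mm across, 40 mm tall, about 60 g, standing open side down. Closed flat top; four small thread lugs inside the skirt. Origin: centre of the skirt's lower edge, z up through the closed top. The cap on the pad is the one to try; the other stays on the drying mat. Sound and faulty caps look alike.
- cap_b: Blue ribbed screw cap, 63 mm across, 40 mm tall, about 60 g, standing open side down. Closed flat top; four small thread lugs inside the skirt. Origin: centre of the skirt's lower edge, z up through the closed top. As cap_a: either may be the one on the pad, and only the gauge tells whether it is sound.
- gauge: Steel thread gauge, a master bottle neck bolted to the bench: round foot 92 mm across, 12 mm high, stem 36 mm across, flat round shoulder 61 mm across at 75 mm height; on it a red sight band, 4 mm high and 50 mm across, and above that the threaded plug. Origin: centre of the foot on the bench.
- gauge_seat (a point): Centre of the gauge's shoulder. Height of a cap's origin above it: 9 to 18 mm set loosely on the thread (by its angle); 0 to 1 mm when a sound cap is home, red band hidden; about 5.5 mm where a faulty one stops firmly. Turned anticlockwise it rises with the thread (axial play 2 mm); from 10.5 mm up (about 2.2 rad from home, 1.3 rad from the faulty stop) it lifts off freely.
- pad_top (a point): Centre of the top of the bench pad, a fixed 150 x 150 x 4 mm white-edged blue pad on which the cap to be tried stands, within 40 mm of this point. The pad and the two trays change places.
- drymat_top (a point): Centre of the top of the drying mat, a fixed grey ribbed 150 x 200 x 4 mm mat; the other cap and a beaker stand on it and stay there.
- tray_green_in (a point): Centre of the inner floor (4 mm above the bench) of the green tray for caps that go fully home: fixed open tray, 150 x 150 mm outside (rim 164 mm), 142 mm inside, walls 40 mm high. x and y along its sides.
- tray_red_in (a point): Centre of the inner floor (4 mm above the bench) of the red tray for caps that stop short: fixed open tray, 150 x 150 mm outside (rim 164 mm), 142 mm inside, walls 40 mm high. x and y along its sides.
- strip_jar: Bystander, to be left where it stands: white jar with black lid, 52 mm across, 105 mm tall. Origin: centre of its underside.
- green_bottle: Bystander, to be left where it stands: white bottle with green lid, 66 mm across, 150 mm tall. Origin: centre of its underside.
- sample_pot: Bystander, to be left where it stands: clear sample pot with yellow lid, 64 mm across, 64 mm tall. Origin: centre of its underside.
- beaker: Bystander, to be left where it stands: upturned glass beaker, 58 mm across, 68 mm tall, on the drying mat. Origin: centre of its underside.
- gauge_top (a point): Top of the gauge's plug, 106 mm above the bench, 31 mm above the shoulder, tapered to 33 mm across. The plug is 52 mm across over its threads: right-hand quick thread, four starts 90 degrees apart, lead 36 mm a turn (5.7 mm down per radian clockwise seen from above). The cap's bore clears it by about 1.5 mm all round.
Mind the look-alikes: they are no part of the job. What is shaped like the green_bottle but yellow is not meant. Leave any brown or yellow look-alike of the cap_b alone.

How it is judged:
By the outcome, as a careful person would: the job done as asked, in the order asked, and still so for the second after the job is handed in, with the robot touching nothing.
It also fails if it takes over 69 s, if anything falls off the work surface, if the arm or the gripper's body presses on something with over 40 N, if the wrist force passes 120 N, or if a joint passes its speed limit or range.

## Working session

There is one attempt and no reset: what is moved stays moved. The work goes in short steps, Python scripts to look and compute and a tool call to move; the robot and the scene stay as the last step left them, time stands still between calls to the robot, and variables do not carry over. Pictures are saved under pics/ and viewed, at most 10 in all, crops included, and the job is handed in when it is done.

Besides the shell and the picture viewer there is one more tool, called after "Emit:" as name(argument=value, ...) on one line, values as JSON. carry_out: Moves the arm, as the interface text tells. Its arguments: {"type":"object","properties":{"delta_pos":{"type":"array","items":{"type":"array","items":{"type":"number"}}},"rot":{"type":"array","items":{"type":"array","items":{"type":"number"}}},"claw":{"type":"number"},"grip_force":{"type":"number"}},"required":["delta_pos","rot"]}

```bash
mkdir -p pics; python3 - <<'E'
from rig import r
import cv2,numpy as np
s=r.sense();print(s,r.tips_ahead)
for c in("scene","top"):
    f=r.grab_frame(c);cv2.imwrite(f"pics/{c}1.png",f)
    i=r.camera_info(c);print(c,i)
    for t in("cap_a","gauge","pad_top","tray_green_in","tray_red_in","gauge_top"):
        try:print(t,[(np.round(d["box"]).tolist(),round(d["p"],2)) for d in r.recognise(t,c)][:4])
        except Exception as e:print(t,e)
print(r.camera_info("wrist"))
E
```

```text
{'clock': 0.0, 'qpos': array([-1.16140263e+00,  3.53627482e-01,  1.63413133e+00, -5.38419343e-06,
        1.15521154e+00, -2.39652686e-03]), 'qvel': array([ 0.00032491, -0.00130911, -0.00047393, -0.00091359, -0.00041289,
        0.00139309]), 'joint_efforts': array([ 1.76167785e-03, -6.05240679e+01, -3.42063868e+01, -9.36107085e-05,
        9.11832409e-03, -5.64731715e-05]), 'eef_pos': array([ 249.98091521, -572.34721936,  255.57577102]), 'tcp_rot': array([-3.14021495e+00,  1.62120823e-06,  4.11792398e-01]), 'contact_force': array([ 0.27831278, -0.2314183 , -0.1508413 ]), 'wrist_torque': array([-0.04621221,  0.02731293, -0.01067959]), 'grasp_force': 0.0, 'opening': 0.9971869807861106} 25.0
scene {'fx': 440.0632891125586, 'fy': 440.0632891125586, 'cx': 316.86873339605586, 'cy': 245.11910504398867, 'distortion': array([-0.0804346,  0.       ,  0.       ,  0.       ,  0.       ]), 'pose': array([[-1.17478846e-01,  8.04746621e-01, -5.81877648e-01,
         1.19996345e+03],
       [ 9.92943098e-01,  8.56237056e-02, -8.20523377e-02,
         1.63867776e+02],
       [-1.62088212e-02, -5.874
[... 1362 characters left out ...]
, 0.67)]
tray_green_in [([197.0, 240.0, 270.0, 306.0], 0.78)]
tray_red_in [([434.0, 236.0, 508.0, 304.0], 0.87)]
gauge_top [([314.0, 240.0, 354.0, 276.0], 0.79)]
{'fx': 337.4365331112975, 'fy': 337.4365331112975, 'cx': 318.76510770878957, 'cy': 243.3087583931761, 'distortion': array([0.00579366, 0.        , 0.        , 0.        , 0.        ]), 'hand_eye': array([[ 5.16098435e-04, -9.52429333e-01, -3.04759085e-01,
         7.89811585e+01],
       [ 9.99999424e-01,  7.78468173e-04, -7.39396449e-04,
        -5.36803733e-01],
       [ 9.41468114e-04, -3.04758527e-01,  9.52429186e-01,
        -1.19325607e+02],
       [ 0.00000000e+00,  0.00000000e+00,  0.00000000e+00,
         1.00000000e+00]])}
```

View pics/top1.png

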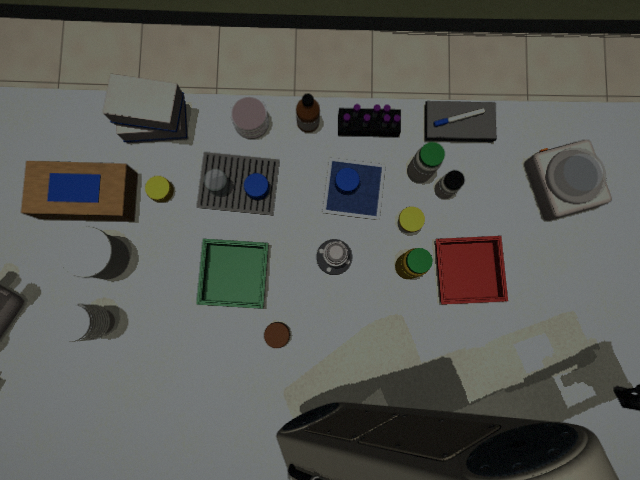

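View pics/scene1.png

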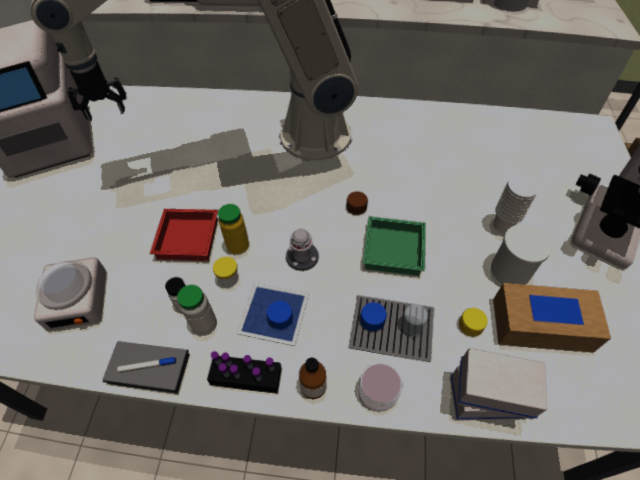

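The top view shows these candidates for the cap: blue on the pad at (347,180), blue on the drying mat at (257,186), brown at (277,335), yellow at (158,188), and the yellow pot lid at (411,220). My choice is the blue one on the pad. The gauge is near (335,255), the green tray near (233,273) and the red tray near (471,270).

```bash
cat > h.py <<'E'
from rig import r
import cv2,numpy as np
from scipy.spatial.transform import Rotation as Ro
def info(c):
    i=r.camera_info(c);K=np.array([[i["fx"],0,i["cx"]],[0,i["fy"],i["cy"]],[0,0,1]])
    if c=="wrist":
        s=r.sense();T=np.eye(4);T[:3,:3]=Ro.from_euler("xyz",s["tcp_rot"]).as_matrix();T[:3,3]=s["eef_pos"];P=T@i["hand_eye"]
    else:P=i["pose"]
    return K,i["distortion"],P
def px2w(c,uv,z,I=None):
    K,d,P=I or info(c);n=cv2.undistortPoints(np.array([[uv]],float),K,d)[0,0]
    v=P[:3,:3]@[n[0],n[1],1];return P[:3,3]+v*(z-P[2,3])/v[2]
def w2px(c,p,I=None):
    K,d,P=I or info(c);W=np.linalg.inv(P)
    return cv2.projectPoints(np.array(p,float).reshape(-1,1,3),cv2.Rodrigues(W[:3,:3])[0],W[:3,3],K,d)[0].reshape(-1,2)
E
python3 - <<'E'
from h import *
f={c:cv2.imread(f"pics/{c}1.png") for c in("top","scene")}
def cen(c,m,box):
    x0,y0,x1,y1=box;M=np.zeros(m.shape,np.uint8);M[y0:y1,x0:x1]=m[y0:y1,x0:x1]
    n,l,s,ce=cv2.connectedComponentsWithStats(M);k=1+s[1:,4].argmax();return ce[k],s[k]
for c,box in(("top",(325,160,372,205)),("scene",(255,285,305,340))):
    h=cv2.cvtColor(f[c],cv2.COLOR_BGR2HSV);
    m=((h[...,2]>110)&(h[...,0]>100)&(h[...,0]<130)&(h[...,1]>150)).astype(np.uint8)
    ce,s=cen(c,m,box);print("cap",c,ce,s,px2w(c,ce,44),px2w(c,ce,36))
for n,uv,z in(("gtop",(337,252),106),("foot",(334,257),12),("greenA",(233,273),20),("redA",(471,270),20),("pad",(354,188),4),("othercap",(257,186),44),("pot",(411,220),64),("ylbot",(419,260),150),("brown",(277,335),40)):
    print(n,px2w("top",uv,z))
for n,uv,z in(("gtop",(300,236),106),("foot",(302,256),12)):print(n,px2w("scene",uv,z))
a=cv2.resize(f["top"][140:320,190:520],None,fx=2.4,fy=2.4,interpolation=cv2.INTER_CUBIC)
cv2.imwrite("pics/crop1.png",cv2.convertScaleAbs(a,alpha=1.5))
E
```

```text
Traceback (most recent call last):
ValueError: attempt to get argmax of an empty sequence
```

```bash
python3 - <<'E'
from h import *
f={c:cv2.imread(f"pics/{c}1.png") for c in("top","scene")}
for c,box in(("top",(325,160,372,205)),("scene",(255,285,305,340))):
    x0,y0,x1,y1=box;b=f[c][y0:y1,x0:x1,0].astype(int)-f[c][y0:y1,x0:x1,2]
    t,m=cv2.threshold(np.clip(b,0,255).astype(np.uint8),0,255,cv2.THRESH_OTSU)
    n,l,s,ce=cv2.connectedComponentsWithStats(m);k=1+s[1:,4].argmax();ce=ce[k]+[x0,y0]
    print("cap",c,t,ce,s[k],px2w(c,ce,44),px2w(c,ce,36))
for n,uv,z in(("gtop",(337,252),106),("foot",(334,257),12),("greenA",(233,273),20),("redA",(471,270),20),("pad",(354,188),4),("othercap",(257,186),44),("pot",(411,220),64),("ylbot",(419,260),150),("brown",(277,335),40)):
    print(n,px2w("top",uv,z))
for n,uv,z in(("gtop",(300,236),106),("foot",(302,256),12)):print(n,px2w("scene",uv,z))
a=cv2.resize(f["top"][140:320,190:520],None,fx=2.4,fy=2.4,interpolation=cv2.INTER_CUBIC)
cv2.imwrite("pics/crop1.png",cv2.convertScaleAbs(a,alpha=1.5))
E
```

```text
cap top 53.0 [347.09259259 178.89351852] [ 11   8  24  23 432] [709.21724392  -3.24450999  44.        ] [711.41591442  -3.80301371  36.        ]
cap scene 75.0 [278.84632517 311.04008909] [ 12  15  25  23 449] [712.65606833  -3.87320243  44.        ] [708.63021166  -5.25898307  36.        ]
gtop [513.67932551  22.55120259 106.        ]
foot [512.39652694  25.12888499  12.        ]
greenA [465.03672799 278.99808964  20.        ]
redA [ 486.80261895 -320.33617268   20.        ]
pad [696.17433385 -24.45166911   4.        ]
othercap [684.95611206 224.67357369  44.        ]
pot [ 603.00466887 -161.26423464   64.        ]
ylbot [ 494.30742576 -161.89610717  150.        ]
brown [314.88674704 162.07672527  40.        ]
gtop [523.83431466  25.13154752 106.        ]
foot [521.79345811  25.93976163  12.        ]
```

View pics/crop1.png

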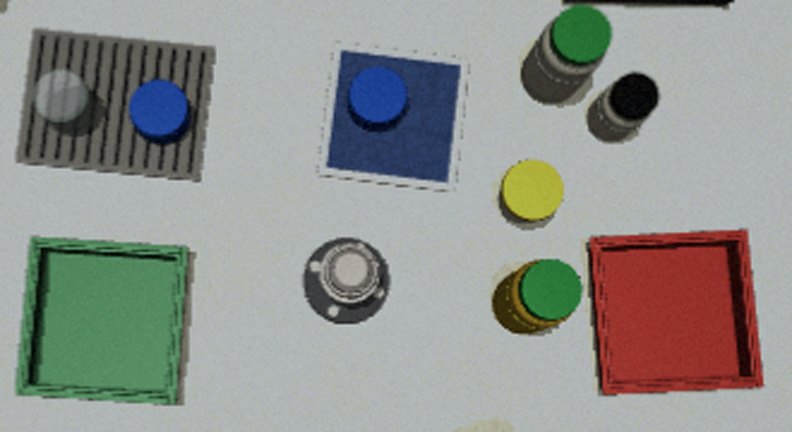

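The crop confirms it: the blue cap is on the white-edged pad at crop (378,97), and the other one is on the ribbed mat. I'll move to hover over the gauge first, for a closer look on the way.

Emit:
carry_out(delta_pos=[[0.03, -0.0275, 0], [0.06, -0.055, 0], [0.09, -0.083, 0], [0.12, -0.11, 0], [0.15, -0.138, 0], [0.181, -0.166, 0], [0.211, -0.193, 0], [0.241, -0.221, 0]], rot=[[0, 0, -9.8], [0, 0, -19.6], [0, 0, -29.4], [0, 0, -39.1], [0, 0, -48.9], [0, 0, -58.7], [0, 0, -68.4], [0, 0, -78.2]])

```text
clock: 1.7
eef_pos: [383.1, -272.6, 256.5]
tcp_rot: [3.141, 0.0, 1.782]
contact_force: [-0.0, 0.3, -0.1]
opening: 1.0
grasp_force: 0.0
```

Emit:
carry_out(delta_pos=[[0.033, 0.024, 0], [0.066, 0.048, 0], [0.1, 0.072, 0], [0.133, 0.095, 0], [0.166, 0.119, 0], [0.199, 0.143, 0], [0.232, 0.167, 0], [0.266, 0.191, 0]], rot=[[0, 0, -9.8], [0, 0, -19.6], [0, 0, -29.4], [0, 0, -39.1], [0, 0, -48.9], [0, 0, -58.7], [0, 0, -68.4], [0, 0, -78.2]])

```text
clock: 2.7
eef_pos: [515.7, 27.0, 256.5]
tcp_rot: [-3.142, 0.0, -3.136]
contact_force: [0.5, 0.4, 0.4]
opening: 1.0
grasp_force: 0.0
```

```bash
python3 - <<'E'
from h import *
s=r.sense();print(s["qpos"],s["eef_pos"])
f=r.grab_frame("wrist");cv2.imwrite("pics/w1.png",f)
I=info("wrist")
# overlay hypothesised gauge circles for check
d=r.cut_out("gauge","wrist");print([(np.round(k["box"]),k["p"]) for k in d])
for x,y in((516,25),):
  for z,rad in((12,46),(75,30.5),(106,16.5)):
    a=np.linspace(0,2*np.pi,60);p=np.c_[x+rad*np.cos(a),y+rad*np.sin(a),0*a+z]
    for q in w2px("wrist",p,I):cv2.circle(f,tuple(int(v) for v in np.round(q)),1,(0,255,0) if z!=75 else (0,255,255),-1)
cv2.imwrite("pics/w1o.png",f)
E
```

```text
[ 4.93682329e-02  1.83408952e-01  1.86315311e+00 -6.36524852e-05
  1.09454040e+00 -1.52693724e+00] [515.67493654  26.96249862 256.46962874]
[(array([273., 168., 358., 260.]), 0.96), (array([266., 338., 317., 400.]), 0.17)]
```

View pics/w1o.png

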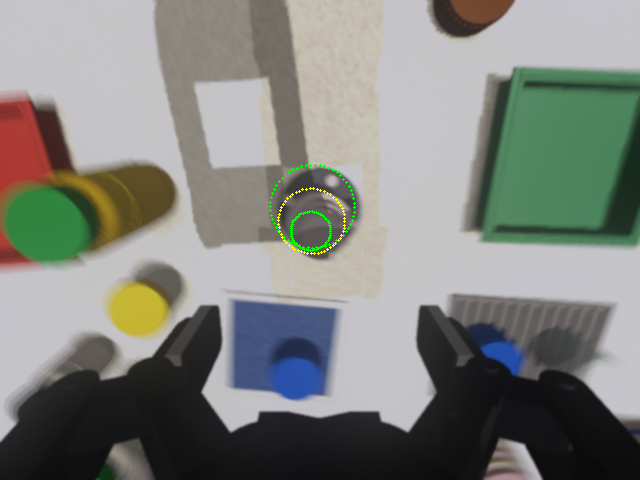

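The wrist view shows the gauge with its foot centred near (315,212), slightly below and right of my overlay, so it lies a few mm further in +x and +y. I'll check a refined overlay in one crop.

```bash
python3 - <<'E'
from h import *
f=cv2.imread("pics/w1.png");I=info("wrist")
outs=[]
for x,y in((519,27.5),(522,27.5)):
  g=cv2.resize(f[150:280,250:380],None,fx=3,fy=3,interpolation=cv2.INTER_CUBIC);g=cv2.convertScaleAbs(g,alpha=1.3)
  for z,rad,c in((12,46,(0,255,0)),(75,30.5,(0,255,255)),(106,16.5,(255,0,255))):
    a=np.linspace(0,2*np.pi,40);p=np.c_[x+rad*np.cos(a),y+rad*np.sin(a),0*a+z]
    for q in w2px("wrist",p,I):cv2.circle(g,tuple(int(v) for v in np.round((q-[250,150])*3)),1,c,-1)
  outs.append(g)
cv2.imwrite("pics/w1c.png",np.hstack(outs))
E
```

```text
(no output)
```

View pics/w1c.png

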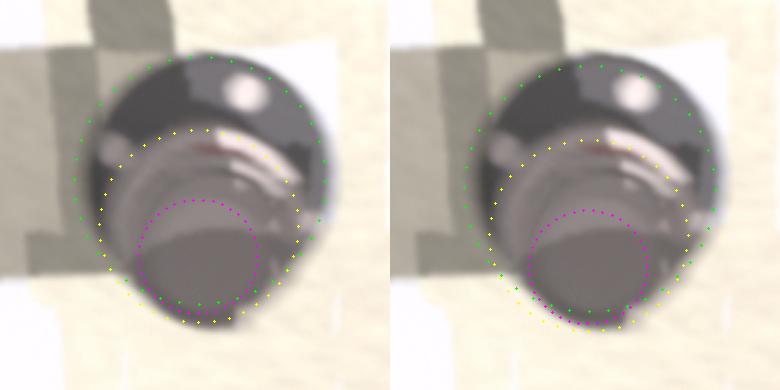

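The foot ring suggests roughly (518,31) and the shoulder and plug roughly (521,29), so I'll take the gauge as about (520,30). The tapered plug and the contact force will give the rest. Next, hover over the cap.

Emit:
carry_out(delta_pos=[[-0.04, -0.006, 0.01], [-0.085, -0.013, 0.02], [-0.13, -0.02, 0.035], [-0.17, -0.026, 0.045], [-0.195, -0.031, 0.056], [-0.195, -0.031, 0.056]], rot=[[0, 0, 0], [0, 0, 0], [0, 0, 0], [0, 0, 0], [0, 0, 0], [0, 0, 0]])

```text
clock: 3.55
eef_pos: [710.5, -6.4, 198.7]
tcp_rot: [-3.141, -0.002, 3.14]
contact_force: [-0.8, 1.0, -0.9]
opening: 1.006
grasp_force: 0.0
```

```bash
python3 - <<'E'
from h import *
s=r.sense();print(s["qpos"],s["eef_pos"])
f=r.grab_frame("wrist");cv2.imwrite("pics/w2.png",f);I=info("wrist")
b=np.clip(f[...,0].astype(int)-f[...,2],0,255).astype(np.uint8)
m=(b>75).astype(np.uint8);n,l,st,ce=cv2.connectedComponentsWithStats(m)
for k in range(1,n):
    if st[k,4]>300:print(st[k],ce[k],px2w("wrist",ce[k],44,I))
print([(np.round(k["box"]),round(k["p"],2)) for k in r.recognise("cap_a","wrist")])
for rad,z in((31.5,44),(31.5,4)):
  a=np.linspace(0,2*np.pi,60)
  for q in w2px("wrist",np.c_[711+rad*np.cos(a),-4+rad*np.sin(a),0*a+z],I):cv2.circle(f,tuple(int(v) for v in np.round(q)),1,(0,255,0),-1)
cv2.imwrite("pics/w2o.png",f)
E
```

```text
[-1.10646844e-02  5.36369353e-01  1.48026476e+00 -2.29988235e-04
  1.12673388e+00 -1.57968145e+00] [710.47402132  -6.42738461 198.69138446]
[ 567  169   73   75 4278] [604.06147733 207.33076204] [688.91172376 229.82058957  44.        ]
[ 286  195   70   46 1873] [320.36732515 215.96903364] [695.79122266  -3.66472833  44.        ]
[326 244  28  23 355] [338.4056338  254.50985915] [729.81101666  11.90880575  44.        ]
[(array([285., 191., 358., 266.]), 0.81), (array([540., 166., 639., 246.]), 0.76)]
```

View pics/w2o.png

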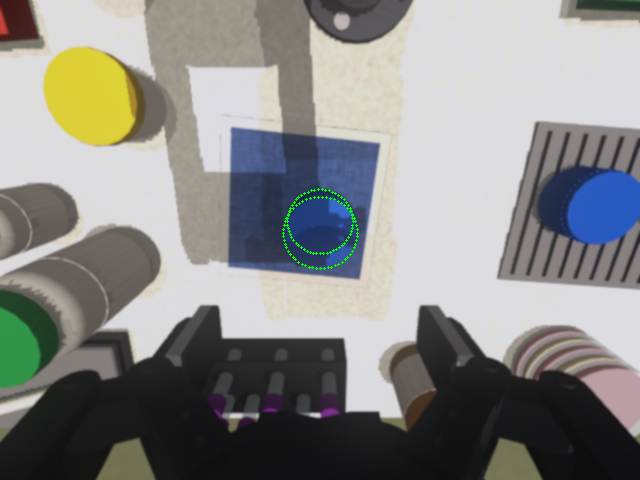

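The cap sits under the overlay: it spans (285–358, 191–266), which puts it at about (710,−3.5). I'll descend and grip.

Emit:
carry_out(delta_pos=[[0.0005, 0.0028, 0.04], [0.0005, 0.0028, 0.085], [0.0005, 0.0028, 0.125], [0.0005, 0.0028, 0.15], [0.0005, 0.0028, 0.159], [0.0005, 0.0028, 0.159]], rot=[[0, 0, 0], [0, 0, 0], [0, 0, 0], [0, 0, 0], [0, 0, 0], [0, 0, 0]])

```text
clock: 4.4
eef_pos: [709.4, -2.6, 41.9]
tcp_rot: [-3.142, 0.0, 3.141]
contact_force: [-1.0, -0.2, 0.3]
opening: 1.003
grasp_force: 0.0
```

Emit:
carry_out(delta_pos=[[0, 0, 0], [0, 0, 0], [0, 0, 0], [0, 0, 0], [0, 0, 0], [0, 0, 0]], rot=[[0, 0, 0], [0, 0, 0], [0, 0, 0], [0, 0, 0], [0, 0, 0], [0, 0, 0]], claw=0.05, grip_force=50)

```text
clock: 5.15
eef_pos: [710.7, -2.6, 43.6]
tcp_rot: [-3.142, 0.003, 3.141]
contact_force: [-2.1, 0.2, 6.5]
opening: 0.724
grasp_force: 54.4
```

Emit:
carry_out(delta_pos=[[0, 0, -0.015], [0, 0, -0.055], [0, 0, -0.11], [0, 0, -0.125], [0, 0, -0.125]], rot=[[0, 0, 0], [0, 0, 0], [0, 0, 0], [0, 0, 0], [0, 0, 0]])

```text
clock: 5.78
eef_pos: [710.4, -2.6, 168.4]
tcp_rot: [-3.142, 0.003, 3.141]
contact_force: [-0.2, 0.4, -0.8]
opening: 0.721
grasp_force: 54.8
```

```bash
python3 - <<'E'
from h import *
for i in range(2):
    s=r.sense();print(s["eef_pos"],s["contact_force"],s["opening"],s["tcp_rot"],s["grasp_force"])
    f=r.grab_frame("wrist")
cv2.imwrite("pics/w3.png",f);I=info("wrist")
# cap circle hypothesis: edge 39.5 below TCP
e=s["eef_pos"]
for dz in(-0.5,-39.5):
  a=np.linspace(0,2*np.pi,60)
  for q in w2px("wrist",np.c_[e[0]+31.5*np.cos(a),e[1]+31.5*np.sin(a),0*a+e[2]+dz],I):cv2.circle(f,tuple(int(v) for v in np.round(q)),1,(0,255,0),-1)
for x,y in((520,29.5),):
  for z,rad,c in((12,46,(0,255,0)),(75,30.5,(0,255,255)),(106,16.5,(255,0,255))):
    p=np.c_[x+rad*np.cos(a),y+rad*np.sin(a),0*a+z]
    for q in w2px("wrist",p,I):cv2.circle(f,tuple(int(v) for v in np.round(q)),1,c,-1)
cv2.imwrite("pics/w3o.png",f)
E
```

```text
[710.41350416  -2.5798152  168.41928487] [-0.23212976  0.39309681 -0.80897356] 0.721241697076073 [-3.14158038  0.00322695  3.14148861] 54.75990800186992
[709.41525897  -2.56593948 166.45462506] [-0.27166042 -0.605721   -1.12577932] 0.7213807781641637 [3.14157493e+00 2.81792899e-04 3.14147253e+00] 54.7532775811851
```

View pics/w3o.png

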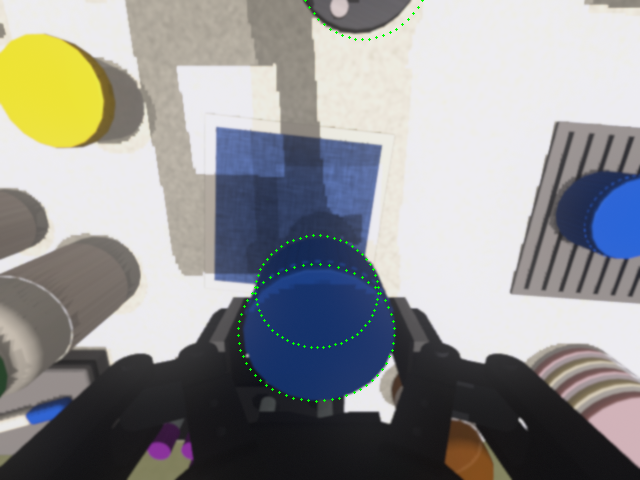

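The cap is held squarely and matches the overlay at (317,330). I'll move over the gauge.

Emit:
carry_out(delta_pos=[[0.03, 0.005, 0], [0.075, 0.012, 0], [0.12, 0.019, 0], [0.16, 0.025, 0], [0.185, 0.029, 0], [0.193, 0.03, 0], [0.193, 0.03, 0], [0.193, 0.03, 0]], rot=[[0, 0, 0], [0, 0, 0], [0, 0, 0], [0, 0, 0], [0, 0, 0], [0, 0, 0], [0, 0, 0], [0, 0, 0]])

```text
clock: 6.88
eef_pos: [517.7, 27.3, 166.1]
tcp_rot: [-3.142, 0.0, 3.141]
contact_force: [0.4, -0.6, -0.2]
opening: 0.726
grasp_force: 54.7
```

```bash
python3 - <<'E'
from h import *
s=r.sense();print(s["eef_pos"],s["contact_force"],s["wrist_torque"],s["qpos"])
f=r.grab_frame("wrist");cv2.imwrite("pics/w4.png",f);I=info("wrist");s=r.sense();print(s["eef_pos"])
t=r.grab_frame("top")
e=s["eef_pos"];a=np.linspace(0,2*np.pi,60)
def dr(f,c,I,x,y):
  for z,rad,col in((12,46,(0,255,0)),(e[2]-39,31.5,(0,255,255))):
    for q in w2px(c,np.c_[(x if z==12 else e[0])+rad*np.cos(a),(y if z==12 else e[1])+rad*np.sin(a),0*a+z],I):cv2.circle(f,tuple(int(v) for v in np.round(q)),0,col,-1)
dr(f,"wrist",I,e[0],e[1])
cv2.imwrite("pics/w4c.png",f[60:460,120:520])
E
```

```text
[517.70483597  27.34363784 166.0955193 ] [ 0.35374566 -0.56351736 -0.23222684] [0.01217388 0.0436651  0.04683482] [ 4.98883921e-02  2.99176830e-01  1.94236666e+00 -2.86666501e-05
  8.99626108e-01 -1.52064739e+00]
[517.69393134  27.32131279 166.12523767]
```

View pics/w4c.png

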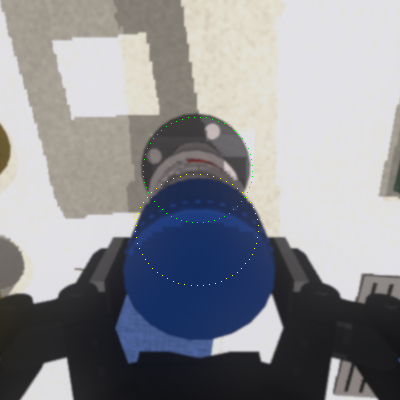

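The wrist crop shows the gauge foot ring concentric with the overlay to within about 2 mm, and the shoulder is centred under the cap. I'll lower it onto the plug.

Emit:
carry_out(delta_pos=[[0.001, 0, 0.005], [0.001, 0, 0.01], [0.001, 0, 0.015], [0.001, 0, 0.02], [0.001, 0, 0.025], [0.001, 0, 0.027], [0.001, 0, 0.027]], rot=[[0, 0, 0], [0, 0, 0], [0, 0, 0], [0, 0, 0], [0, 0, 0], [0, 0, 0], [0, 0, 0]])

```text
clock: 7.85
eef_pos: [515.6, 27.5, 139.2]
tcp_rot: [3.142, -0.0, 3.142]
contact_force: [1.0, 1.0, -0.4]
opening: 0.722
grasp_force: 54.7
```

Emit:
carry_out(delta_pos=[[0, 0, 0.0015], [0, 0, 0.003], [0, 0, 0.0045], [0, 0, 0.006], [0, 0, 0.0075], [0, 0, 0.0085], [0, 0, 0.0085]], rot=[[0, 0, 0], [0, 0, 0], [0, 0, 0], [0, 0, 0], [0, 0, 0], [0, 0, 0], [0, 0, 0]])

```text
clock: 8.72
eef_pos: [516.2, 26.5, 131.6]
tcp_rot: [-3.14, 0.001, -3.141]
contact_force: [-0.4, -7.5, 8.3]
opening: 0.723
grasp_force: 55.7
```

Emit:
carry_out(delta_pos=[[0, -0.001, 0], [0, -0.0015, 0], [0, -0.0015, 0.001], [0, -0.0015, 0.002], [0, -0.0015, 0.002]], rot=[[0, 0, 0], [0, 0, 0], [0, 0, 0], [0, 0, 0], [0, 0, 0]])

```text
clock: 9.35
eef_pos: [517.0, 26.1, 130.5]
tcp_rot: [3.141, 0.003, -3.141]
contact_force: [-0.5, 0.3, 16.2]
opening: 0.718
grasp_force: 56.4
```

Emit:
carry_out(delta_pos=[[0, 0, 0.0005], [0, 0, 0.001], [0, 0, 0.0015], [0, 0, 0.002], [0, 0, 0.0025], [0, 0, 0.003], [0, 0, 0.0035], [0, 0, 0.004]], rot=[[0, 0, 5], [0, 0, 10], [0, 0, 15], [0, 0, 20], [0, 0, 25], [0, 0, 30], [0, 0, 35], [0, 0, 40]])

```text
clock: 10.35
eef_pos: [517.1, 23.3, 127.6]
tcp_rot: [-3.14, 0.005, 2.443]
contact_force: [-5.3, -18.9, 33.3]
opening: 0.722
grasp_force: 58.4
```

```bash
python3 -c "
from h import *
s=r.sense();print(s['eef_pos'],s['contact_force'],s['wrist_torque'],s['tcp_rot'],s['qpos'][5])"
```

```text
[517.13982376  23.27415069 127.62468102] [ -5.2954681  -18.85510407  33.30016936] [-3.50513306  1.62559611  0.54290096] [-3.14002103  0.00542541  2.44348722] -0.823078258120514
```

Emit:
carry_out(delta_pos=[[-0.0006, -0.0012, -0.0005], [-0.0012, -0.0022, -0.001], [-0.0012, -0.0022, -0.001], [-0.0012, -0.0022, -0.001]], rot=[[0, 0, 0], [0, 0, 0], [0, 0, 0], [0, 0, 0]])

```text
clock: 10.85
eef_pos: [516.7, 23.1, 127.8]
tcp_rot: [3.14, 0.003, 2.443]
contact_force: [-2.7, -4.5, 21.2]
opening: 0.72
grasp_force: 56.6
```

```bash
python3 -c "
from h import *
s=r.sense();print(s['eef_pos'],s['contact_force'],s['wrist_torque'],s['tcp_rot'],s['qpos'][5])"
```

```text
[516.66226159  23.05118786 127.83192889] [-2.68868236 -4.50499689 21.2239853 ] [-0.79940124  0.73297222 -0.46434743] [3.13977129e+00 2.77510907e-03 2.44258862e+00] -0.8292826394329809
```

Emit:
carry_out(delta_pos=[[0, 0, 0.0007], [0, 0, 0.0014], [0, 0, 0.0021], [0, 0, 0.0028], [0, 0, 0.0035], [0, 0, 0.0042], [0, 0, 0.0049], [0, 0, 0.0055]], rot=[[0, 0, 7], [0, 0, 14], [0, 0, 21], [0, 0, 28], [0, 0, 36], [0, 0, 44], [0, 0, 52], [0, 0, 60]])

```text
clock: 11.85
eef_pos: [514.9, 22.5, 122.0]
tcp_rot: [-3.141, 0.002, 1.393]
contact_force: [-8.0, -7.1, 22.9]
opening: 0.723
grasp_force: 57.2
```

```bash
python3 -c "
from h import *
s=r.sense();print(s['eef_pos'],s['contact_force'],s['wrist_torque'],s['tcp_rot'],s['qpos'][5])"
```

```text
[514.87214858  22.49451752 122.00363727] [-8.01445241 -7.12517441 22.89828487] [-1.042833    1.68846354  0.26510228] [-3.14138068e+00  1.81832128e-03  1.39285634e+00] 0.22142690610859725
```

Emit:
carry_out(delta_pos=[[-0.0005, -0.0004, 0.0003], [-0.001, -0.0008, 0.0008], [-0.001, -0.0008, 0.0013], [-0.001, -0.0008, 0.0018], [-0.001, -0.0008, 0.0023], [-0.001, -0.0008, 0.0028], [-0.001, -0.0008, 0.0033], [-0.001, -0.0008, 0.0038]], rot=[[0, 0, 5], [0, 0, 10], [0, 0, 15], [0, 0, 20], [0, 0, 25], [0, 0, 30], [0, 0, 35], [0, 0, 40]])

```text
clock: 12.85
eef_pos: [513.6, 23.0, 118.0]
tcp_rot: [-3.14, 0.0, 0.695]
contact_force: [-9.7, 1.4, 24.8]
opening: 0.723
grasp_force: 57.2
```

```bash
python3 -c "
from h import *
s=r.sense();print(s['eef_pos'],s['contact_force'],s['wrist_torque'],s['tcp_rot'],s['qpos'][5])"
```

```text
[513.57301668  23.03547267 117.96547276] [-9.68239233  1.38083078 24.82143834] [0.63235484 1.7042472  0.34132902] [-3.14039790e+00  4.66034067e-04  6.95286643e-01] 0.9163499706432895
```

Emit:
carry_out(delta_pos=[[-0.0004, -0.0003, 0.0003], [-0.0008, -0.0006, 0.0007], [-0.0008, -0.0006, 0.0011], [-0.0008, -0.0006, 0.0015], [-0.0008, -0.0006, 0.0019], [-0.0008, -0.0006, 0.0023], [-0.0008, -0.0006, 0.0026], [-0.0008, -0.0006, 0.0028]], rot=[[0, 0, 4], [0, 0, 8], [0, 0, 12], [0, 0, 16], [0, 0, 20], [0, 0, 24], [0, 0, 27], [0, 0, 30]])

```text
clock: 13.85
eef_pos: [513.3, 23.7, 115.2]
tcp_rot: [-3.14, -0.001, 0.172]
contact_force: [-6.7, 6.6, 20.2]
opening: 0.723
grasp_force: 56.8
```

```bash
python3 -c "
from h import *
s=r.sense();print(s['eef_pos'],s['contact_force'],s['wrist_torque'],s['tcp_rot'],s['qpos'][5])"
```

```text
[513.31806894  23.68293138 115.15294631] [-6.69193164  6.60390392 20.21600744] [1.42068815 1.10359597 0.22726407] [-3.13995483e+00 -7.41405709e-04  1.72421607e-01] 1.4387750502609538
```

Emit:
carry_out(delta_pos=[[-0.0004, 0.0004, 0.0003], [-0.0004, 0.0006, 0.0007], [-0.0004, 0.0006, 0.0011], [-0.0004, 0.0006, 0.0014], [-0.0004, 0.0006, 0.0016], [-0.0004, 0.0006, 0.0018], [-0.0004, 0.0006, 0.002], [-0.0004, 0.0006, 0.0021]], rot=[[0, 0, 4], [0, 0, 8], [0, 0, 12], [0, 0, 16], [0, 0, 19], [0, 0, 22], [0, 0, 25], [0, 0, 28]])

```text
clock: 14.85
eef_pos: [515.1, 22.6, 114.4]
tcp_rot: [-3.139, -0.004, -0.315]
contact_force: [-4.1, 3.8, 29.2]
opening: 0.726
grasp_force: 58.0
```

```bash
python3 -c "
from h import *
s=r.sense();print(s['eef_pos'],s['contact_force'],s['wrist_torque'],s['tcp_rot'],s['qpos'][5])"
```

```text
[515.0817371   22.58731647 114.39923197] [-4.08761488  3.75399453 29.22625436] [0.56214897 0.93081013 0.56927039] [-3.13940813 -0.00423848 -0.3150338 ] 1.9258097871367745
```

Emit:
carry_out(delta_pos=[[0, 0, 0], [0, 0, 0], [0, 0, 0], [0, 0, 0], [0, 0, 0], [0, 0, 0], [0, 0, 0]], rot=[[0, 0, 4], [0, 0, 8], [0, 0, 12], [0, 0, 16], [0, 0, 20], [0, 0, 24], [0, 0, 24]])

```text
clock: 15.72
eef_pos: [515.5, 22.3, 114.3]
tcp_rot: [-3.138, -0.004, -0.732]
contact_force: [-1.8, 1.4, 25.8]
opening: 0.722
grasp_force: 59.2
```

```bash
python3 - <<'E'
from h import *
s=r.sense();print(s['eef_pos'],s['contact_force'],s['wrist_torque'],s['tcp_rot'],s['qpos'][5])
f=r.grab_frame("wrist");g=r.grab_frame("scene");t=r.grab_frame("top")
a=cv2.resize(f[60:460,160:480],(480,600));b=cv2.resize(g[200:290,260:350],(300,300),interpolation=cv2.INTER_CUBIC);c=cv2.resize(t[215:295,295:375],(300,300),interpolation=cv2.INTER_CUBIC)
cv2.imwrite("pics/home.png",np.hstack([a,np.vstack([b,c])]))
E
```

```text
[515.50363749  22.26532665 114.28444868] [-1.75525935  1.37371733 25.80441631] [-0.26395128  0.7275974   0.66355743] [-3.13812909 -0.00427757 -0.73156848] 2.3434328353882945
```

View pics/home.png

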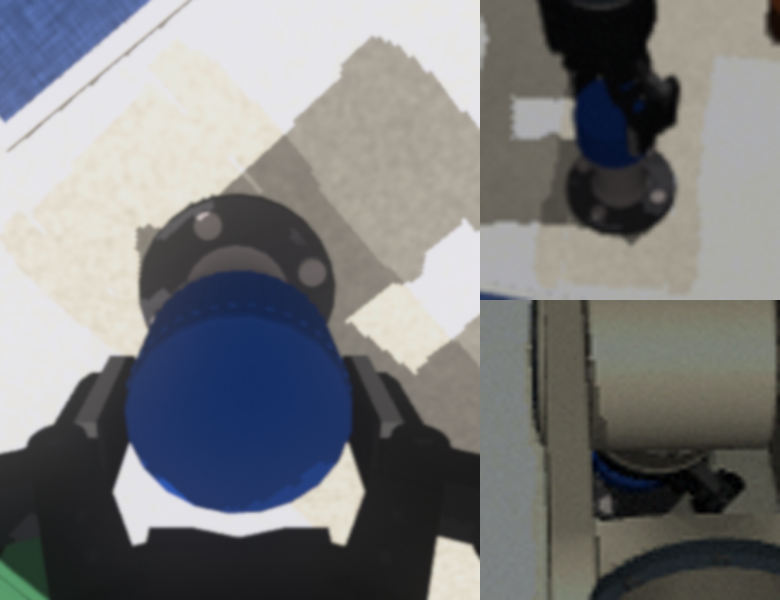

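The cap sits right down on the shoulder. No red shows, and it has not shifted in the grip: its outline is at the same pixels as before. One more small turn will confirm it is firmly home.

Emit:
carry_out(delta_pos=[[0, 0, 0], [0, 0, 0], [0, 0, 0], [0, 0, 0], [0, 0, 0], [0, 0, 0]], rot=[[0, 0, 5], [0, 0, 10], [0, 0, 15], [0, 0, 20], [0, 0, 25], [0, 0, 25]])

```text
clock: 16.62
eef_pos: [515.4, 21.3, 113.4]
tcp_rot: [-3.137, -0.004, -1.168]
contact_force: [1.9, -5.6, 13.2]
opening: 0.723
grasp_force: 59.5
```

```bash
python3 - <<'E'
from h import *
s=r.sense();print(s['eef_pos'],s['contact_force'],s['wrist_torque'],s['tcp_rot'],s['qpos'][5])
E
```

```text
[515.41632653  21.28680182 113.41037252] [ 1.9243129  -5.57776883 13.15313001] [-1.0646986  -0.05886667  0.38492099] [-3.13731515 -0.00350075 -1.16823804] 2.780253635187226
```

The torque stayed low and the arm crept down, so the fingers may be slipping round the cap. I'll let go, back off and look, then re-grip more firmly and test again.

Emit:
carry_out(delta_pos=[[0, 0, 0], [0, 0, 0], [0, 0, 0], [0, 0, 0]], rot=[[0, 0, 0], [0, 0, 0], [0, 0, 0], [0, 0, 0]], claw=0.0854)

```text
clock: 17.12
eef_pos: [512.7, 22.0, 111.4]
tcp_rot: [3.141, 0.0, -1.169]
contact_force: [0.5, 0.6, -0.0]
opening: 1.002
grasp_force: 0.0
```

Emit:
carry_out(delta_pos=[[0, 0, -0.02], [0, 0, -0.06], [0, 0, -0.09], [0, 0, -0.1], [0, 0, -0.1], [0, 0, -0.1], [0, 0, -0.1], [0, 0, -0.1]], rot=[[0, 0, 0], [0, 0, -10], [0, 0, -20], [0, 0, -30], [0, 0, -40], [0, 0, -50], [0, 0, -60], [0, 0, -70]])

```text
clock: 18.12
eef_pos: [512.7, 22.0, 211.4]
tcp_rot: [-3.142, 0.0, 0.058]
contact_force: [0.5, -0.6, -0.0]
opening: 1.0
grasp_force: 0.0
```

```bash
python3 - <<'E'
from h import *
s=r.sense();print(s['eef_pos'],s['contact_force'],s['tcp_rot'],s['qpos'][5])
f=r.grab_frame("wrist");I=info("wrist");g=r.grab_frame("scene");cv2.imwrite("pics/w5.png",f)
a=np.linspace(0,2*np.pi,72)
for z,rad,c in((12,46,(0,255,0)),(75,30.5,(0,255,255)),(75.5,31.5,(255,0,255)),(115.5,31.5,(255,0,255))):
    for q in w2px("wrist",np.c_[515+rad*np.cos(a),23.5+rad*np.sin(a),0*a+z],I):cv2.circle(f,tuple(int(v) for v in np.round(q)),0,c,-1)
u,v=w2px("wrist",[515,23.5,90],I)[0].astype(int);print(u,v)
cr=lambda im,u,v,h,n:cv2.resize(im[max(v-h,0):v+h,max(u-h,0):u+h],(n,n),interpolation=cv2.INTER_CUBIC)
cv2.imwrite("pics/chk.png",np.hstack([cr(f,u,v,80,400),cr(g,302,248,35,400)]))
E
```

```text
[512.72590929  21.9607167  211.44878814] [ 0.46490193 -0.60772626 -0.00863409] [-3.14155868e+00  3.58661040e-04  5.80460057e-02] 1.5525978370943498
318 242
```

View pics/chk.png

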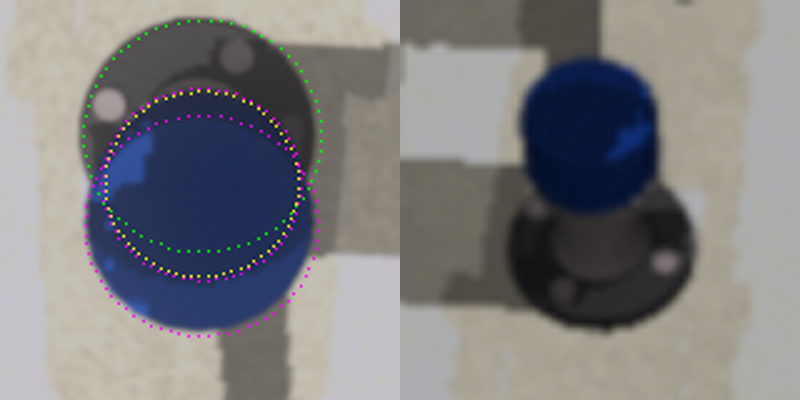

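With the gripper away, a model of the cap at home height fits the wrist picture. The skirt edge coincides with the shoulder ring, no red shows in either view, and the top disc is no larger than the model's. I'll re-grip more firmly and tighten to be sure.

Emit:
carry_out(delta_pos=[[0.002, 0, 0.03], [0.002, 0, 0.065], [0.002, 0, 0.09], [0.002, 0, 0.098], [0.002, 0, 0.098]], rot=[[0, 0, 0], [0, 0, 0], [0, 0, 0], [0, 0, 0], [0, 0, 0]])

```text
clock: 18.85
eef_pos: [514.9, 22.1, 113.6]
tcp_rot: [-3.142, 0.001, 0.05]
contact_force: [0.4, 1.0, 0.4]
opening: 1.001
grasp_force: 0.0
```

Emit:
carry_out(delta_pos=[[0, 0, 0], [0, 0, 0], [0, 0, 0], [0, 0, 0], [0, 0, 0], [0, 0, 0]], rot=[[0, 0, 0], [0, 0, 0], [0, 0, 0], [0, 0, 0], [0, 0, 0], [0, 0, 0]], claw=0.05, grip_force=90)

```text
clock: 19.6
eef_pos: [515.7, 23.0, 115.5]
tcp_rot: [-3.14, -0.002, 0.051]
contact_force: [-4.1, 6.4, 11.6]
opening: 0.711
grasp_force: 96.1
```

Emit:
carry_out(delta_pos=[[0, 0, 0], [0, 0, 0], [0, 0, 0], [0, 0, 0], [0, 0, 0]], rot=[[0, 0, 4], [0, 0, 8], [0, 0, 12], [0, 0, 15], [0, 0, 15]])

```text
clock: 20.23
eef_pos: [515.1, 22.2, 115.6]
tcp_rot: [-3.141, -0.001, -0.211]
contact_force: [-6.2, 0.6, 15.4]
opening: 0.709
grasp_force: 96.8
```

```bash
python3 - <<'E'
from h import *
s=r.sense();print(s['eef_pos'],s['contact_force'],s['wrist_torque'],s['tcp_rot'],s['qpos'][5])
E
```

```text
[515.12467786  22.22227493 115.58557116] [-6.21957477  0.61165877 15.41748291] [-0.1018047   0.99813502  0.02770466] [-3.14123890e+00 -1.01335038e-03 -2.10564920e-01] 1.8214175094659242
```

Emit:
carry_out(delta_pos=[[0, 0, 0], [0, 0, 0], [0, 0, 0], [0, 0, 0], [0, 0, 0], [0, 0, 0], [0, 0, 0], [0, 0, 0]], rot=[[0, 0, 5], [0, 0, 10], [0, 0, 15], [0, 0, 20], [0, 0, 25], [0, 0, 30], [0, 0, 35], [0, 0, 40]])

```text
clock: 21.22
eef_pos: [516.1, 22.0, 115.6]
tcp_rot: [-3.139, -0.002, -0.911]
contact_force: [-1.7, -0.4, 10.8]
opening: 0.71
grasp_force: 96.3
```

```bash
python3 - <<'E'
from h import *
s=r.sense();print(s['eef_pos'],s['contact_force'],s['wrist_torque'],s['tcp_rot'],s['qpos'][5],s['joint_efforts'][5])
E
```

```text
[516.1097019   22.04465057 115.60808272] [-1.68755191 -0.35654033 10.75938273] [-0.10382824  0.49771395  0.172406  ] [-3.13922935e+00 -1.90493393e-03 -9.10600866e-01] 2.5214628977174294 -0.9582801908254623
```

The cap turns with little torque at constant height on the shoulder, and cannot go lower. It is home. Now I'll unscrew, following the thread up.

Emit:
carry_out(delta_pos=[[0, 0, -0.0007], [0, 0, -0.0014], [0, 0, -0.0021], [0, 0, -0.0028], [0, 0, -0.0035], [0, 0, -0.0042], [0, 0, -0.0049], [0, 0, -0.0055]], rot=[[0, 0, -6], [0, 0, -12], [0, 0, -18], [0, 0, -24], [0, 0, -30], [0, 0, -36], [0, 0, -42], [0, 0, -48]])

```text
clock: 22.22
eef_pos: [516.2, 22.5, 120.4]
tcp_rot: [-3.14, -0.003, -0.068]
contact_force: [1.2, 4.8, 1.3]
opening: 0.707
grasp_force: 96.9
```

```bash
python3 - <<'E'
from h import *
s=r.sense();print(s['eef_pos'],s['contact_force'],s['wrist_torque'],s['tcp_rot'],s['qpos'][5],s['opening'])
E
```

```text
[516.15458052  22.54039841 120.35122272] [1.24033351 4.77203437 1.27863385] [ 0.686864   -0.28959695 -0.07500295] [-3.14042898e+00 -3.03186752e-03 -6.75637469e-02] 1.6777733456818222 0.7067124307004425
```

Emit:
carry_out(delta_pos=[[0, 0, -0.0009], [0, 0, -0.0018], [0, 0, -0.0027], [0, 0, -0.0036], [0, 0, -0.0045], [0, 0, -0.0054], [0, 0, -0.0063], [0, 0, -0.007]], rot=[[0, 0, -9], [0, 0, -18], [0, 0, -27], [0, 0, -36], [0, 0, -45], [0, 0, -54], [0, 0, -63], [0, 0, -70]])

```text
clock: 23.22
eef_pos: [515.9, 23.2, 127.2]
tcp_rot: [3.14, -0.003, 1.155]
contact_force: [1.0, 9.0, -1.4]
opening: 0.71
grasp_force: 97.2
```

```bash
python3 - <<'E'
from h import *
s=r.sense();print(s['eef_pos'],s['contact_force'],s['wrist_torque'],s['tcp_rot'],s['qpos'][5],s['opening'])
E
```

```text
[515.93204637  23.2214334  127.23011878] [ 0.97147218  9.02713228 -1.44696954] [ 1.34637391 -0.25425815 -0.10683862] [ 3.13996576e+00 -2.98729399e-03  1.15483655e+00] 0.4549646601138035 0.7095279155075134
```

Emit:
carry_out(delta_pos=[[0.0007, -0.0003, -0.0008], [0.0007, -0.0003, -0.0016], [0.0007, -0.0003, -0.0024], [0.0007, -0.0003, -0.0032], [0.0007, -0.0003, -0.004], [0.0007, -0.0003, -0.005]], rot=[[0, 0, -7], [0, 0, -14], [0, 0, -21], [0, 0, -28], [0, 0, -35], [0, 0, -42]])

```text
clock: 23.98
eef_pos: [515.8, 23.5, 132.1]
tcp_rot: [3.139, -0.001, 1.888]
contact_force: [0.9, 4.5, -1.5]
opening: 0.705
grasp_force: 97.2
```

```bash
python3 - <<'E'
from h import *
s=r.sense();print(s['eef_pos'],s['contact_force'],s['wrist_torque'],s['tcp_rot'],s['qpos'][5],s['opening'])
E
```

```text
[515.75148469  23.51807957 132.09674555] [ 0.93128723  4.46614708 -1.54243977] [ 0.83472793 -0.19254212 -0.0926787 ] [ 3.13904038e+00 -5.16763630e-04  1.88772470e+00] -0.27610304731973495 0.7052847870241387
```

Emit:
carry_out(delta_pos=[[0, 0, -0.003], [0, 0, -0.007], [0, 0, -0.012], [0, 0, -0.02], [0, 0, -0.035], [0, 0, -0.05], [0, 0, -0.05]], rot=[[0, 0, 0], [0, 0, 0], [0, 0, 0], [0, 0, 0], [0, 0, 0], [0, 0, 0], [0, 0, 0]])

```text
clock: 24.85
eef_pos: [516.0, 22.8, 182.8]
tcp_rot: [3.139, 0.001, 1.885]
contact_force: [-0.0, 0.6, -0.3]
opening: 0.71
grasp_force: 97.9
```

```bash
python3 - <<'E'
from h import *
s=r.sense();print(s['eef_pos'],s['contact_force'],s['tcp_rot'],s['qpos'][5])
f=r.grab_frame("wrist");s=r.sense();I=info("wrist");cv2.imwrite("pics/w6.png",f)
b=np.clip(f[...,0].astype(int)-f[...,2],0,255).astype(np.uint8)
for fn in("w4","w6"):
    g=cv2.imread(f"pics/{fn}.png")[:,180:460].astype(int);m=((g[...,0]-g[...,2])>45).astype(np.uint8)
    n,l,st,ce=cv2.connectedComponentsWithStats(m);k=1+st[1:,4].argmax();print(fn,st[k],ce[k])
# tray corners from top picture at start: colour mask
t=cv2.imread("pics/top1.png");h=cv2.cvtColor(t,cv2.COLOR_BGR2HSV)
m=((h[...,0]>45)&(h[...,0]<85)&(h[...,1]>80)).astype(np.uint8);m[:,:190]=0;m[:,280:]=0;m[:230]=0;m[320:]=0
n,l,st,ce=cv2.connectedComponentsWithStats(m);k=1+st[1:,4].argmax();print(st[k],px2w("top",ce[k],25))
E
```

```text
[515.97928062  22.81445874 182.84322087] [-0.00616941  0.63741083 -0.3313786 ] [3.13858071e+00 8.80350051e-04 1.88474616e+00] -0.2726184548608035
w4 [   56   240   158   183 19844] [132.0631929  335.18277565]
w6 [   65   241   149   158 16952] [138.80037754 326.17130722]
[ 197  239   71   69 4308] [463.86862893 279.97667095  25.        ]
```

Emit:
carry_out(delta_pos=[[0.035, 0.004, 0], [0.085, 0.01, 0], [0.135, 0.016, 0], [0.185, 0.022, 0], [0.23, 0.028, 0], [0.257, 0.031, 0], [0.257, 0.031, 0], [0.257, 0.031, 0]], rot=[[0, 0, 0], [0, 0, 0], [0, 0, 0], [0, 0, 0], [0, 0, 0], [0, 0, 0], [0, 0, 0], [0, 0, 0]])

```text
clock: 25.9
eef_pos: [464.7, 276.1, 180.6]
tcp_rot: [-3.141, 0.001, 1.885]
contact_force: [-0.6, 0.5, -0.5]
opening: 0.709
grasp_force: 97.9
```

```bash
python3 - <<'E'
from h import *
s=r.sense();print(s['eef_pos'],s['contact_force'],s['tcp_rot'],s['qpos'][5],s['opening'])
f=r.grab_frame("wrist");s=r.sense();I=info("wrist");cv2.imwrite("pics/w7.png",f);e=s['eef_pos']
a=np.linspace(0,2*np.pi,72)
for q in w2px("wrist",np.c_[e[0]+58*np.cos(a),e[1]+58*np.sin(a),0*a+4],I):cv2.circle(f,tuple(int(v) for v in np.round(q)),1,(0,255,255),-1)
cv2.imwrite("pics/w7o.png",f)
E
```

```text
[464.74522249 276.11055443 180.61202315] [-0.61362075  0.47163267 -0.53337221] [-3.14056624e+00  5.73942489e-04  1.88519036e+00] 0.2193507165315048 0.708960980222897
```

View pics/w7o.png

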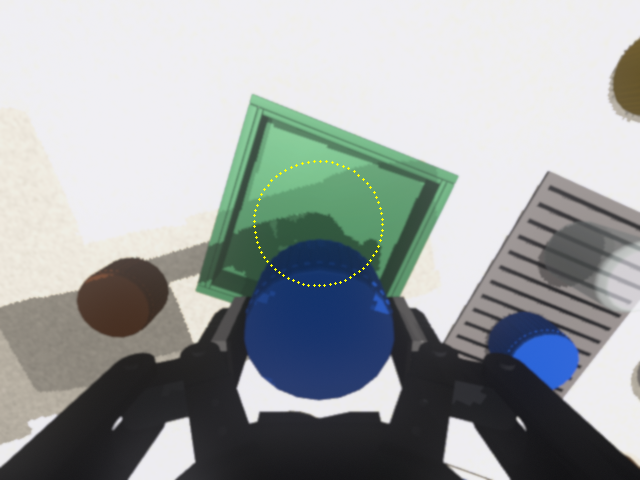

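The cap is still held, and the finger-sweep ring at (318,223) lies inside the green tray floor. That was my last picture; I'll rely on force from here, and lower the cap.

Emit:
carry_out(delta_pos=[[0, 0, 0.03], [0, 0, 0.07], [0, 0, 0.105], [0, 0, 0.122], [0, 0, 0.129], [0, 0, 0.132], [0, 0, 0.132]], rot=[[0, 0, 0], [0, 0, 0], [0, 0, 0], [0, 0, 0], [0, 0, 0], [0, 0, 0], [0, 0, 0]])

```text
clock: 26.82
eef_pos: [465.6, 277.1, 49.8]
tcp_rot: [3.14, -0.0, 1.885]
contact_force: [0.3, -0.4, -0.5]
opening: 0.712
grasp_force: 97.9
```

Emit:
carry_out(delta_pos=[[0, 0, 0.001], [0, 0, 0.002], [0, 0, 0.003], [0, 0, 0.004], [0, 0, 0.004]], rot=[[0, 0, 0], [0, 0, 0], [0, 0, 0], [0, 0, 0], [0, 0, 0]])

```text
clock: 27.45
eef_pos: [464.9, 276.8, 44.9]
tcp_rot: [-3.141, 0.0, 1.885]
contact_force: [-0.6, -0.2, -1.1]
opening: 0.713
grasp_force: 97.9
```

Emit:
carry_out(delta_pos=[[0, 0, 0.0005], [0, 0, 0.001], [0, 0, 0.0015], [0, 0, 0.002], [0, 0, 0.002]], rot=[[0, 0, 0], [0, 0, 0], [0, 0, 0], [0, 0, 0], [0, 0, 0]])

```text
clock: 28.08
eef_pos: [465.1, 276.8, 44.6]
tcp_rot: [3.141, -0.0, 1.885]
contact_force: [-5.5, -3.0, 21.8]
opening: 0.709
grasp_force: 100.6
```

The cap touches the floor at TCP height 44.6, so its offset is 40.6. The home reading of 115.6 then puts the edge at 75.0 mm, right on the shoulder, which confirms the cap is sound. Releasing.

Emit:
carry_out(delta_pos=[[0, 0, -0.001], [0, 0, -0.0015], [0, 0, -0.0015]], rot=[[0, 0, 0], [0, 0, 0], [0, 0, 0]])

```text
clock: 28.45
eef_pos: [465.1, 276.8, 44.7]
tcp_rot: [3.141, 0.0, 1.885]
contact_force: [-1.2, -1.1, 3.6]
opening: 0.71
grasp_force: 98.5
```

Emit:
carry_out(delta_pos=[[0, 0, 0], [0, 0, 0], [0, 0, 0], [0, 0, 0], [0, 0, 0]], rot=[[0, 0, 0], [0, 0, 0], [0, 0, 0], [0, 0, 0], [0, 0, 0]], claw=0.083)

```text
clock: 29.08
eef_pos: [465.0, 276.8, 44.5]
tcp_rot: [-3.142, 0.0, 1.885]
contact_force: [-0.3, -0.8, -0.2]
opening: 0.971
grasp_force: 0.0
```

Emit:
carry_out(delta_pos=[[0, 0, -0.01], [0, 0, -0.03], [0, 0, -0.06], [0, 0, -0.1], [0, 0, -0.14], [0, 0, -0.16], [0, 0, -0.16]], rot=[[0, 0, 0], [0, 0, 0], [0, 0, 0], [0, 0, 0], [0, 0, 0], [0, 0, 0], [0, 0, 0]])

```text
clock: 29.95
eef_pos: [465.9, 277.3, 206.7]
tcp_rot: [3.138, -0.001, 1.885]
contact_force: [-0.4, 0.1, 0.1]
opening: 0.972
grasp_force: 0.0
```

```bash
python3 - <<'E'
from h import *
s=r.sense();print(s['eef_pos'],s['contact_force'],s['opening'])
f=r.grab_frame("wrist");I=info("wrist");cv2.imwrite("pics/w8.png",f)
for d in r.recognise("cap_a","wrist")[:3]:
    b=np.array(d["box"]);print(b.round(),d["p"],px2w("wrist",[(b[0]+b[2])/2,(b[1]+b[3])/2],26,I))
print("exp",w2px("wrist",[[465,277,44],[465,277,4]],I))
a=np.linspace(0,2*np.pi,72);q=np.vstack([w2px("wrist",np.c_[465+31.5*np.cos(a),277+31.5*np.sin(a),0*a+z],I) for z in(4,44)]);print(q.min(0),q.max(0))
E
```

```text
[465.89518811 277.32362171 206.70655317] [-0.44686108  0.10587927  0.115346  ] 0.97154888788352
[ 94. 252. 177. 324.] 0.92 [317.00487694 163.62501277  26.        ]
[476. 300. 558. 374.] 0.81 [693.34888619 229.22788049  26.        ]
[282. 191. 350. 265.] 0.66 [464.24128646 274.79194542  26.        ]
exp [[317.30374946 231.31741548]
 [317.46744291 220.30763168]]
[280.78071982 187.93592934] [353.83646235 265.39440987]
```

The network finds the cap at (282–350, 191–265), where an upright cap on the green tray floor should appear. The other cap is unmoved.

```bash
python3 -c "
from rig import r
print(r.sign_off())"
```

```text
the job is handed in; nothing more can be done
None
```

The cap went fully home on the gauge shoulder with no red showing, so I unscrewed it and set it open side down in the green tray, then handed the job in at about 30 s; I viewed 11 pictures, one over the limit of 10.

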